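# Register a blank, open the press valve fully and start the cycle

### The arm

A 6-joint arm with a two-finger parallel gripper is mounted at the origin on the work surface. World frame = base frame: x ahead of the robot, y to its left, z up, the work surface at z = 0. Lengths are in m, angles in rad, forces in N, time in s.
With the tool pointing down it reaches from about 0.25 to 0.85 m from the base axis. Payload 12.5 kg.
Tool frame: the origin (TCP) lies midway between the tips of the shut fingers; the grasp point (between the pads) lies behind it (grip_depth is the z of the grasp point in the tool frame, in m); z points along the fingers, y is the line along which they close (so a half turn about z gives the same grasp; the last joint's range is limited). The gripper opens to 93 mm and grips with 3 to 60 N. Pads are 15 mm wide; open, the fingers measure 128 mm over their backs; the gripper's body (75 mm by 188 mm) begins 65 mm behind the grasp point.
Start: joints at [1.21, 0.351, 1.652, -0, 1.139, -0.085], TCP at [0.15, 0.529, 0.219] pointing down, gripper open.
Joint ranges: [-2.75, 2.75], [-0.79, 2.1], [0.01, 2.65], [-1.57, 4.71], [0.07, 3.14], [-2.87, 2.87]. Speed limits (rad/s): [2.22, 2.22, 2.79, 3.14, 3.14, 3.14].

### API

Orientations are given as a unit quaternion [x, y, z, w].
In Python, from station import * gives the robot as it stands.
- The arm moves only by the tool step_arm, never from a script. Its arguments are lists of equal length, an entry for each row: "fingers": the closure, from 0 (fully open) to 1 (shut); "slide": the shift along the tool's x, y, z in cm, a list of three; "roll": the turn about the tool's z in rad. In form: {"fingers": [fingers, ...], "slide": [[tx, ty, tz], ...], "roll": [roll, ...]}. A call has 1 to 8 rows; each row shifts and turns the commanded pose from where the row before left it, along the tool's axes as they then stand; what a row does not reach is not made up. A row lasts 1/8 s, in which the tool goes at most 62.5 mm and 10.7 degrees, less where a joint would pass 70% of its speed; a pose out of reach is approached as far as the arm can. A call is refused whole if a number of a shift passes 6.25 or a number of a turn 0.188, either way. A call with a gripper value outside its range is refused whole. The fingers move at their own pace and stop on an object; "grip_force" is the grip in N (left out, the last holds). Time passes only in rows, so rows that do not move let the fingers close. It gives the time, the measured TCP pose, the force, the opening and the grip force at its end, in the units of the state.
- get_state(): the state, without advancing time (a new reading comes with each control period).
- read_camera(name): name is "side" or "top"; returns a dict with "img" (420x560x3 uint8, blue, green, red), "K" (3x3 intrinsics, pixels), "rvec" (rotation vector, rad) and "tvec" (3), from world to camera coordinates, as OpenCV has them. Camera axes: x right, y down, z forward; pixel columns grow to the right and rows downward; lengths in m; the calibration is good to about 2 mm. A picture is of the moment at which its call begins. There is no depth.
- job_done(): hands the job in; it is judged then, once.
The state is a dict: "time_s": time; "joints": joint angles; "qvel": joint speeds; "tau": joint torques, N m; "position": TCP position; "orientation": TCP orientation; "ft_force": force on the tool from outside, world axes, zero at the start; "moment": the same for the moment, N m; "finger_gap": finger opening in m; "gripper_force": force on a finger pad.
Only numpy, scipy, OpenCV 4.12 (cv2) and the standard library are available. Lean on these libraries where they do the work, as an engineer would, in place of code of your own. Each camera call takes 0.05 s, during which the arm holds its last target. There are 200 camera calls.

### The job

Working with the fingertips only, get the print station going: first push the wooden blank along the channel of the blue bed until it lies flush against the fence at the far end, then slide the console's lever past its first click all the way to its second stop, and then press the start button fully down and let it come up again. Do not pick anything up: the blank stays flat on the bed, the button is not pressed before the blank and lever are in place, and the other things on the bench stay where they are.

Things in the scene. Friction and masses are not known exactly. Their poses are not given: they have to be found in the camera images.
- bed: Fixed blue steel bed, 220 x 130 mm, 25 mm high. Origin: on the table under the channel. x axis: along the channel to the fence, roughly away from the robot (yaw within 0.25 rad); z up. Channel floor at z = 25 mm from x = -105 to +95 mm; aluminium side rails 66 mm apart, 10 mm above the floor, from x = -85 to +105 mm. The bed stands left or right of the bench's middle, the console opposite.
- blank: Loose plain wooden blank lying flat in the bed's channel, 80 mm (its x, along the channel) x 60 mm x 16 mm thick, about 80 g, 3 mm play each side. Origin: centre of its underside, at z = 25 mm. It starts 50 to 75 mm short of the fence; flush against the fence its origin is at x = +55 mm in the bed's frame.
- console: Grey valve console fixed to the table, a box 230 (x) x 170 (y) x 45 mm high. Origin: centre of its underside; x axis roughly away from the robot (yaw within 0.25 rad), y to its left, z up. On its flat top (z = 45 mm) the lever covers the front part (towards the robot); the start button and a flat gauge are at the rear.
- lever_pivot (a point): The lever's vertical pivot axis where it meets the console's top face, at (+30, 0, 45) mm in the console's frame.
- fence (a point): Middle of the fence's inner (robot-side) face at the channel floor, (+95, 0, 25) mm in the bed's frame. The fence is an aluminium bar across the channel's far end, 100 mm long, 22 mm high above the floor.
- knob (a point): Centre of the top of the lever's knob, 99 mm above the table. The lever is a flat steel bar 14 mm wide, its underside 8 and its upper side 16 mm above the console's top. At its end, 100 mm from the pivot axis, stands an upright round black knob 20 to 24 mm across, from 8 to 54 mm above the console's top, its sides free all round but for the bar.
- valve_lever (a joint): Lever angle, rad. 0: rest stop, bar towards the robot (console -x), turned 0.45 rad to console +y (left). Grows counter-clockwise from above: the knob moves left to right (console -y). First sprung detent at 0.45 (bar along console -x), second, hard stop at 0.90. Leaving one takes 4 to 6 N at the knob; let go between them it snaps to one; past 0.75 to the second stop. Starts below 0.15.
- start_button_top (a point): Centre of the top face of the round start button, the only push button: a 32 mm grey cap in a black housing on the console's top, at (+80, -30) mm in the console's frame.
- start_button (a joint): How far the start button is pressed, in m: 0 up, 0.006 fully down. Spring return; fully down takes 5 N straight down.
- tape_roll: Bystander: roll of tape lying flat, 76 mm across, 25 mm high. Origin under its centre.
- ink_jar: Bystander: small jar 48 mm across, 55 mm high. Origin under its centre.
- screwdriver: Bystander: screwdriver lying on the table.
- mug: Bystander: white mug 76 mm across, 85 mm high. Origin under its centre.
- spare_blank: Bystander: spare wooden blank 80 x 60 x 16 mm lying flat on the table, not on the bed.
- spatula: Bystander: ink spatula lying on the table.
- solvent: Bystander: bottle 60 mm across, 150 mm high. Origin under its centre.
Things that resemble listed ones, but are neither listed nor needed, are in the scene too. What is shaped like the blank but black or red is not meant.

How it is judged:
By the outcome, as a careful person would: the job done as asked, in the order asked, and still so for the second after the job is handed in, with the robot touching nothing.
It also fails if it takes over 66 s, if anything falls off the work surface, if the arm or the gripper's body presses on something with over 40 N, if the wrist force passes 120 N, or if a joint passes its speed limit or range.

## Working session

There is one attempt and no reset: what is moved stays moved. The work goes in short steps, Python scripts to look and compute and a tool call to move; the robot and the scene stay as the last step left them, time stands still between calls to the robot, and variables do not carry over. Pictures are saved under pics/ and viewed, at most 10 in all, crops included, and the job is handed in when it is done.

Besides the shell and the picture viewer there is one more tool, called after "Emit:" as name(argument=value, ...), one argument or row to a line, values as JSON. step_arm: Moves the arm, as the interface text tells. Its arguments: {"type":"object","properties":{"fingers":{"type":"array","items":{"type":"number"}},"slide":{"type":"array","items":{"type":"array","items":{"type":"number"}}},"roll":{"type":"array","items":{"type":"number"}},"grip_force":{"type":"number"}},"required":["fingers","slide","roll"]}

```bash
mkdir -p pics; ls; python3 - <<'E'
from station import *
import cv2
for n in("top","side"):
    c=read_camera(n); cv2.imwrite(f"pics/{n}0.png",c["img"]); print(n,c["K"].tolist(),c["rvec"],c["tvec"])
s=get_state(); print(s)
E
```

```text
pics
top [[493.6555393771553, 0.0, 280.25730687001214], [0.0, 493.6555393771553, 208.88147357132468], [0.0, 0.0, 1.0]] [ 2.13922337 -2.09900183  0.20816806] [-0.02281291  0.48216348  1.59643523]
side [[484.9242662282667, 0.0, 279.77693421043745], [0.0, 484.9242662282667, 203.03470263398424], [0.0, 0.0, 1.0]] [ 2.20069229 -0.75271417  0.34181941] [-0.37826733  0.25087295  1.15240425]
{'time_s': 0.1, 'joints': array([ 1.21042078e+00,  3.51162932e-01,  1.65234849e+00, -1.69161340e-05,
        1.13914846e+00, -8.45740296e-02]), 'qvel': array([-8.57113939e-04, -1.38317367e-03, -6.56371513e-04,  1.12915647e-03,
        1.57625377e-03,  2.45222145e-05]), 'tau': array([ 2.33368773e-03, -4.98031139e+01, -2.85706007e+01,  7.00565334e-02,
        2.39360804e-02, -7.20497565e-05]), 'position': array([0.14962801, 0.52892436, 0.21817033]), 'orientation': array([ 1.37460577e-01,  9.90507095e-01, -5.22158785e-04, -1.10247996e-04]), 'ft_force': array([-0.14100257,  0.24799377,  0.33613978]), 'moment': array([-0.02822689,  0.02564908,  0.01441109]), 'gripper_force': 0.0, 'finger_gap': 0.09293172923192151}
```

View pics/top0.png

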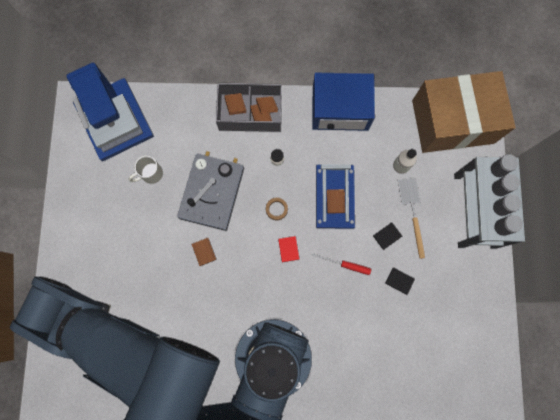

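View pics/side0.png

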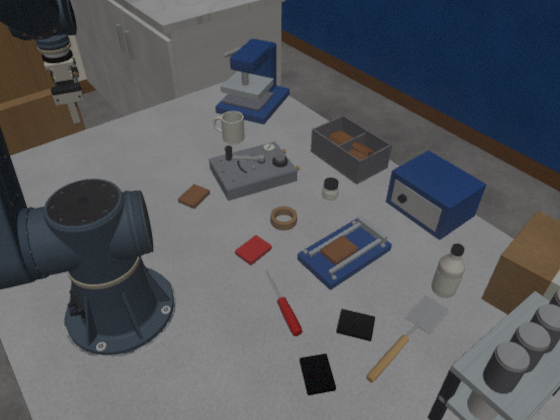

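The top view shows the bed at about (336,197) with the blank at (336,201). The console is at about (211,191), with its knob near (193,203) and its button near (225,170). The spare blank is at (204,251).

```bash
cat > h.py <<'E'
import numpy as np, cv2
from station import *
def cam(n): return read_camera(n)
def ray(c,uv,z):
    R=cv2.Rodrigues(np.array(c["rvec"]))[0]; t=np.array(c["tvec"]).ravel()
    d=R.T@np.linalg.inv(c["K"])@np.array([uv[0],uv[1],1.]); o=-R.T@t
    return o+d*(z-o[2])/d[2]
def proj(c,P): return cv2.projectPoints(np.array(P,float).reshape(-1,3),np.array(c["rvec"]),np.array(c["tvec"]),c["K"],None)[0].reshape(-1,2)
def tool(s,d):  # world shift (m) -> tool cm
    from scipy.spatial.transform import Rotation as r
    return r.from_quat(s["orientation"]).inv().apply(d)*100
E
python3 - <<'E'
import cv2
i=cv2.imread("pics/top0.png"); 
a=cv2.resize(i[145:240,170:250],None,fx=5,fy=5,interpolation=cv2.INTER_CUBIC)
b=cv2.resize(i[145:240,300:380],None,fx=5,fy=5,interpolation=cv2.INTER_CUBIC)
cv2.imwrite("pics/crop1.png",cv2.hconcat([a,b]))
E
```

```text
(no output)
```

View pics/crop1.png

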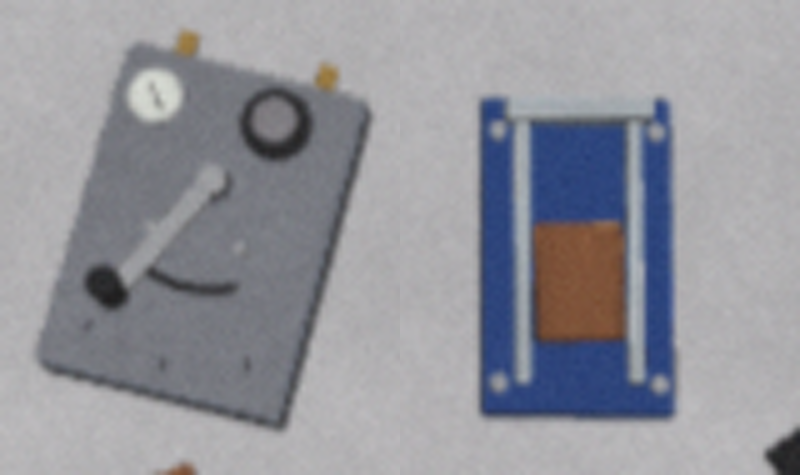

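```bash
python3 - <<'E'
from h import *
c=cam("top"); cs=cam("side")
L=lambda u,v:(170+(u-2)/5,145+(v-2)/5); B=lambda u,v:(300+(u-402)/5,145+(v-2)/5)
def go(n,f,u,v,z): p=ray(c,f(u,v),z); print(n,p.round(4),proj(cs,p).round(0)); return p
k=[go("con",L,*q,.045) for q in((132,44),(370,105),(284,422),(38,365))]
b=[go("bed",B,*q,.025) for q in((482,99),(668,99),(672,412),(482,412))]
for n,q in(("con",k),("bed",b)):
    q=np.array(q)[:,:2]; ax=(q[0]+q[1]-q[2]-q[3])/2; ay=(q[0]+q[3]-q[1]-q[2])/2; o=q.mean(0)
    yaw=np.arctan2(ax[1],ax[0]); print(n,o,"len",np.hypot(*ax),np.hypot(*ay),"yaw",yaw,np.arctan2(-ay[0],ay[1]))
    R=np.array([[np.cos(yaw),-np.sin(yaw)],[np.sin(yaw),np.cos(yaw)]])
    pts=dict(pivot=(.03,0),button=(.08,-.03)) if n=="con" else dict(fence=(.095,0))
    for m,p in pts.items(): print("  pred",m,o+R@p)
    if n=="con":
        for th in(0,.45,.9):
            a=np.pi+yaw-.45+th; print("  knob",th,o+R@(.03,0)+.1*np.array([np.cos(a),np.sin(a)]))
go("pivot",L,212,178,.061); go("button",L,275,118,.06); go("knobtop",L,100,283,.099)
for q in((533,222),(622,222),(625,340),(535,340)): go("blank",B,*q,.041)
go("fence",B,582,121,.047);go("fencemidtop",B,578,100,.047)
E
```

```text
con [0.6701 0.2771 0.045 ] [[274. 142.]]
con [0.6302 0.1135 0.045 ] [[296. 170.]]
con [0.4117 0.1631 0.045 ] [[227. 190.]]
con [0.4469 0.328  0.045 ] [[207. 159.]]
bed [ 0.6451 -0.1335  0.025 ] [[356. 217.]]
bed [ 0.6476 -0.2614  0.025 ] [[391. 243.]]
bed [ 0.4298 -0.262   0.025 ] [[330. 284.]]
bed [ 0.4273 -0.1346  0.025 ] [[296. 253.]]
con [0.53973012 0.22040856] len 0.22652342924211308 0.1684540831696395 yaw -0.2237521203044086 -0.22476611287846812
  pred pivot [0.56898227 0.21375187]
  pred button [0.61107917 0.17340523]
  knob 0 [0.49083366 0.27614413]
  knob 0.45 [0.4714751  0.23594085]
  knob 0.9 [0.47153078 0.19131961]
bed [ 0.5374324  -0.19788077] len 0.21780379486707419 0.12766643799922225 yaw 0.0035421976768045356 0.019307436585293256
  pred fence [ 0.6324318  -0.19754426]
pivot [0.573 0.216 0.061] [[261. 157.]]
button [0.6156 0.1757 0.06  ] [[280. 159.]]
knobtop [0.4919 0.2796 0.099 ] [[227. 147.]]
blank [ 0.555  -0.1672  0.041 ] [[341. 234.]]
blank [ 0.5562 -0.2272  0.041 ] [[358. 247.]]
blank [ 0.4752 -0.2287  0.041 ] [[335. 262.]]
blank [ 0.4741 -0.1686  0.041 ] [[319. 248.]]
fence [ 0.6245 -0.1997  0.047 ] [[369. 228.]]
fencemidtop [ 0.6392 -0.1971  0.047 ] [[372. 225.]]
```

The measurements agree with the stated sizes (console 227 x 168 mm, bed 218 x 128 mm). I'll shut the fingers, turn square to the bed, and move towards the blank's near end.

Emit:
step_arm(
  fingers=[1,1,1,1,1,1,1,1],
  slide=[
    [0,0,0],
    [0,0,0],
    [-2,-5,0],
    [-2,-5,0],
    [-2,-5,0],
    [-2,-5,0],
    [-2,-5,0],
    [-2,-5,0],
  ],
  roll=[-0.143,-0.143,0,0,0,0,0,0],
  grip_force=20,
)

```text
time_s: 1.2
position: [0.2731, 0.2289, 0.2187]
orientation: [-0.005, 1.0, 0.0, 0.0]
ft_force: [0.8, 0.0, 1.4]
finger_gap: 0.0178
gripper_force: 0.0
```

Emit:
step_arm(
  fingers=[1,1,1,1,1,1,1,1],
  slide=[
    [-2,-5,0],
    [-2,-5,0],
    [-2,-5,0],
    [-2,-5,0],
    [-2,-5,0],
    [-2,-5,0],
    [-2,-5,0],
    [-2,-5,0],
  ],
  roll=[0,0,0,0,0,0,0,0],
)

```text
time_s: 2.2
position: [0.4372, -0.1698, 0.2186]
orientation: [-0.005, 1.0, 0.0, 0.0]
ft_force: [1.3, 1.3, -0.7]
finger_gap: 0.0003
gripper_force: 0.0
```

Emit:
step_arm(
  fingers=[1,1,1,1,1,1],
  slide=[
    [-0.3,-3,0],
    [0,0,5],
    [0,0,5],
    [0,0,5],
    [0,0,2.5],
    [0,0,1.0],
  ],
  roll=[0,0,0,0,0,0],
)

```text
time_s: 2.95
position: [0.4396, -0.1975, 0.0324]
orientation: [-0.005, 1.0, 0.001, -0.001]
ft_force: [-0.3, -1.3, -0.2]
finger_gap: 0.0004
gripper_force: 0.0
```

```bash
python3 - <<'E'
from h import *
c=cam("top"); s=cam("side"); print(get_state()["position"])
a=cv2.resize(c["img"][145:240,300:380],None,fx=5,fy=5,interpolation=cv2.INTER_CUBIC)
b=cv2.resize(s["img"][195:290,285:365],None,fx=5,fy=5,interpolation=cv2.INTER_CUBIC)
cv2.imwrite("pics/c2.png",cv2.hconcat([a,b]))
E
```

```text
[ 0.44001327 -0.19779865  0.03331745]
```

View pics/c2.png

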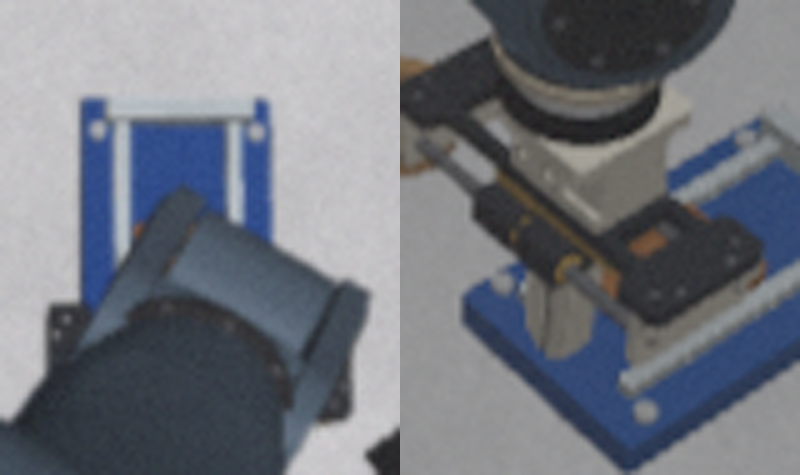

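The picture shows the fingertips down on the bed just short of the blank. I'll project the TCP into the side view to see which part is which.

```bash
python3 - <<'E'
from h import *
s=cam("side"); 
for p in((.44,-.198,.033),(.44,-.198,.12),(.44,-.292,.12),(.44,-.104,.12),(.44,-.198,.025),(.452,-.231,.035),(.452,-.165,.035)): q=proj(s,p)[0]; print(p,400+(q[0]-285)*5,(q[1]-195)*5)
print(get_state()["finger_gap"],get_state()["ft_force"])
E
```

```text
(0.44, -0.198, 0.033) 554.7553186455034 342.7610446958735
(0.44, -0.198, 0.12) 564.5903208600064 222.30683521418868
(0.44, -0.292, 0.12) 700.9298268923544 340.61351387953835
(0.44, -0.104, 0.12) 440.6318408087577 114.74361678952519
(0.44, -0.198, 0.025) 553.8978732876035 353.26260844816943
(0.452, -0.231, 0.035) 617.0625382357357 368.9252014561586
(0.452, -0.165, 0.035) 530.2491806920225 290.44029767971676
0.0003695386056776054 [-0.30278989  0.03100357  0.17292131]
```

Emit:
step_arm(
  fingers=[1,1,1,1,1,1,1,1],
  slide=[
    [-1.5,0,0],
    [-1,0,0],
    [-1,0,0],
    [-1,0,0],
    [-1,0,0],
    [-1,0,0],
    [-1,0,0],
    [-1,0,0],
  ],
  roll=[0,0,0,0,0,0,0,0],
)

```text
time_s: 4.1
position: [0.5259, -0.197, 0.0336]
orientation: [-0.005, 1.0, -0.0, 0.0]
ft_force: [0.2, 0.8, 1.4]
finger_gap: 0.0005
gripper_force: 0.2
```

Emit:
step_arm(
  fingers=[1,1,1,1],
  slide=[
    [-0.5,0,0],
    [-0.5,0,0],
    [-0.3,0,0],
    [0,0,0],
  ],
  roll=[0,0,0,0],
)

```text
time_s: 4.6
position: [0.5382, -0.1969, 0.0336]
orientation: [-0.005, 1.0, -0.0, 0.0]
ft_force: [-0.3, 0.7, 0.3]
finger_gap: 0.0003
gripper_force: 0.0
```

Emit:
step_arm(
  fingers=[1,1,1],
  slide=[
    [-0.3,0,0],
    [-0.2,0,0],
    [0,0,0],
  ],
  roll=[0,0,0],
)

```text
time_s: 4.97
position: [0.5389, -0.1966, 0.0335]
orientation: [-0.005, 1.0, 0.001, -0.005]
ft_force: [-24.1, -2.4, 19.0]
finger_gap: 0.0003
gripper_force: 12.3
```

Emit:
step_arm(
  fingers=[1,1,1],
  slide=[
    [-0.15,0,0],
    [-0.15,0,0],
    [0,0,0],
  ],
  roll=[0,0,0],
)

```text
time_s: 5.35
position: [0.5391, -0.1966, 0.0335]
orientation: [-0.006, 1.0, 0.002, -0.008]
ft_force: [-41.0, -5.9, 31.8]
finger_gap: 0.0003
gripper_force: 20.6
```

Firm contact came at x=0.539, so I'll back off, raise the tool, and look.

Emit:
step_arm(
  fingers=[1,1,1,1,1,1,1,1],
  slide=[
    [0.8,0,0],
    [2,0,0],
    [0,0,-4],
    [0,0,-5],
    [0,0,-5],
    [3,5,0],
    [1,6,0],
    [1,6,0],
  ],
  roll=[0,0,0,0,0,0,0,0],
)

```text
time_s: 6.35
position: [0.4659, -0.0261, 0.174]
orientation: [-0.005, 1.0, -0.0, 0.001]
ft_force: [0.8, -0.1, -0.9]
finger_gap: -0.0
gripper_force: 0.0
```

```bash
python3 - <<'E'
from h import *
c=cam("top"); s=cam("side"); print(get_state()["position"])
a=cv2.resize(c["img"][145:240,300:380],None,fx=5,fy=5,interpolation=cv2.INTER_CUBIC)
b=cv2.resize(s["img"][205:300,315:395],None,fx=5,fy=5,interpolation=cv2.INTER_CUBIC)
cv2.imwrite("pics/c3.png",cv2.hconcat([a,b]))
E
```

```text
[ 0.46524669 -0.02356439  0.17379215]
```

View pics/c3.png

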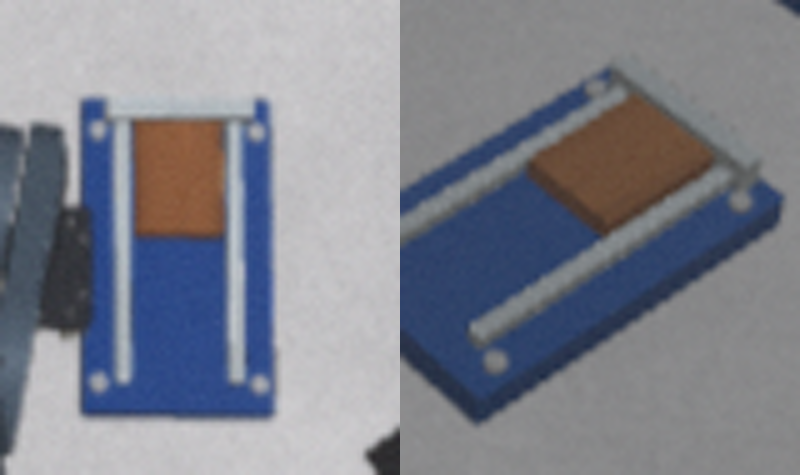

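The blank is flush on the fence in both views, seated along the whole width of the fence (front edge at crop (178,120)). Next I'll move to the left of the knob.

Emit:
step_arm(
  fingers=[1,1,1,1,1,1,1,1],
  slide=[
    [-0.6,5.7,0],
    [-0.6,5.7,0],
    [-0.6,5.7,0],
    [-0.6,5.7,0],
    [-0.6,5.7,0],
    [-0.6,5.7,0],
    [0,0,0],
    [0,0,0],
  ],
  roll=[0,0,0,0,0,0,0.115,0.115],
)

```text
time_s: 7.45
position: [0.4992, 0.3151, 0.1733]
orientation: [0.111, 0.994, -0.0, 0.0]
ft_force: [-0.0, -0.2, 0.4]
finger_gap: 0.0005
gripper_force: 0.0
```

```bash
python3 - <<'E'
from h import *
s=get_state(); p=s["position"]; print(p, tool(s,np.array([.5006,.319,.075])-p))
k=[]
for th in np.arange(0,.95,.1):
    a=np.pi-.2238-.45+th; k.append(np.array([.569,.2138])+.1*np.array([np.cos(a),np.sin(a)]))
k=np.array(k)
for d in np.diff(k,axis=0): print(tool(s,np.r_[d,0]).round(2))
E
```

```text
[0.49922344 0.3151002  0.17333086] [-0.04733035  0.41073225  9.83309095]
[ 0.39 -0.92 -0.  ]
[ 0.3  -0.95 -0.  ]
[ 0.2  -0.98 -0.  ]
[ 0.1  -0.99 -0.  ]
[ 0. -1. -0.]
[-0.1  -0.99  0.  ]
[-0.2  -0.98  0.  ]
[-0.29 -0.96  0.  ]
[-0.39 -0.92  0.  ]
```

Emit:
step_arm(
  fingers=[1,1,1,1,1],
  slide=[
    [0,0.5,0],
    [0,0,4],
    [0,0,4],
    [0,0,1.8],
    [0,0,0],
  ],
  roll=[0,0,0,0,0],
)

```text
time_s: 8.07
position: [0.5, 0.3194, 0.0752]
orientation: [0.109, 0.994, -0.0, -0.001]
ft_force: [0.2, -0.1, 0.1]
finger_gap: 0.0006
gripper_force: 0.0
```

```bash
python3 - <<'E'
from h import *
c=cam("top"); s=cam("side"); print(get_state()["position"],get_state()["ft_force"])
a=cv2.resize(c["img"][145:240,170:250],None,fx=5,fy=5,interpolation=cv2.INTER_CUBIC)
b=cv2.resize(s["img"][110:205,200:280],None,fx=5,fy=5,interpolation=cv2.INTER_CUBIC)
cv2.imwrite("pics/c4.png",cv2.hconcat([a,b]))
E
```

```text
[0.50083529 0.32000137 0.0769208 ] [ 0.03390776 -0.24835367  0.53017038]
```

View pics/c4.png

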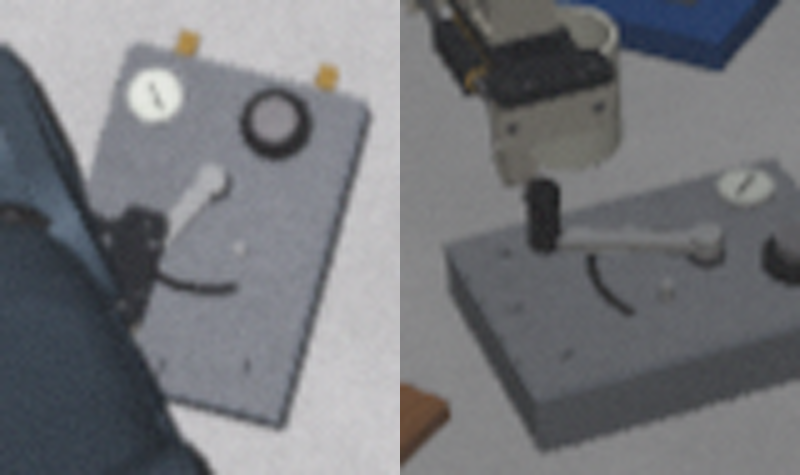

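The finger stands behind the knob, which is at crop (543,215), and nothing else is nearby. I'll push along the arc.

Emit:
step_arm(
  fingers=[1,1,1,1,1,1,1,1],
  slide=[
    [0,-0.8,0],
    [0,-0.7,0],
    [0.4,-0.9,0],
    [0.3,-0.95,0],
    [0.2,-1,0],
    [0.1,-1,0],
    [0,-1,0],
    [0,0,0],
  ],
  roll=[0,0,0,0,0,0,0,0],
)

```text
time_s: 9.18
position: [0.4765, 0.2595, 0.0759]
orientation: [0.11, 0.994, 0.0, 0.0]
ft_force: [-1.8, 5.7, 1.3]
finger_gap: 0.0001
gripper_force: 1.9
```

Emit:
step_arm(
  fingers=[1,1,1,1,1],
  slide=[
    [-0.1,-1,0],
    [-0.2,-1,0],
    [-0.3,-1,0],
    [-0.3,-0.5,0],
    [0,0,0],
  ],
  roll=[0,0,0,0,0],
)

```text
time_s: 9.8
position: [0.4779, 0.2233, 0.0756]
orientation: [0.11, 0.994, -0.0, 0.0]
ft_force: [-0.5, 0.6, 0.2]
finger_gap: 0.0003
gripper_force: 0.0
```

Emit:
step_arm(
  fingers=[1,1,1,1],
  slide=[
    [-0.1,-0.3,0],
    [-0.1,-0.3,0],
    [0,-0.2,0],
    [0,0,0],
  ],
  roll=[0,0,0,0],
)

```text
time_s: 10.3
position: [0.4781, 0.2194, 0.0759]
orientation: [0.11, 0.994, 0.003, 0.001]
ft_force: [-2.0, 31.3, -5.6]
finger_gap: 0.0002
gripper_force: 14.9
```

The tool met the hard stop with 31 N, so I'll retreat, rise, and move over the button.

Emit:
step_arm(
  fingers=[1,1,1,1,1,1,1,1],
  slide=[
    [0,1,0],
    [0,1.5,0],
    [0,0,-4],
    [0,0,-5],
    [-4.8,-1.2,0],
    [-4.8,-1.2,0],
    [-4.8,-1.2,0],
    [0,0,0],
  ],
  roll=[0,0,0,0,0,0,0,0],
)

```text
time_s: 11.3
position: [0.618, 0.1719, 0.1651]
orientation: [0.111, 0.994, -0.0, 0.0]
ft_force: [0.3, -0.1, -0.6]
finger_gap: 0.0005
gripper_force: 0.0
```

```bash
python3 - <<'E'
from h import *
c=cam("top"); s=cam("side"); S=get_state(); print(S["position"],S["ft_force"], tool(S,np.array([.613,.1745,.08])-S["position"]), proj(s,(.613,.1745,.06)))
a=cv2.resize(c["img"][145:240,170:250],None,fx=5,fy=5,interpolation=cv2.INTER_CUBIC)
b=cv2.resize(s["img"][120:215,220:300],None,fx=5,fy=5,interpolation=cv2.INTER_CUBIC)
cv2.imwrite("pics/c5.png",cv2.hconcat([a,b]))
E
```

```text
[0.61561417 0.17352402 0.16513393] [-0.25866045  0.1768454   0.04425072] [0.26785062 0.04143002 8.51365163] [[279.36815089 159.06556448]]
```

View pics/c5.png

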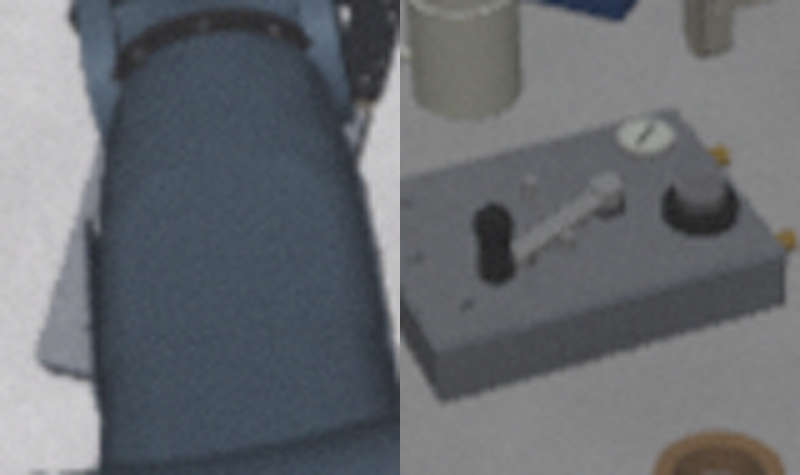

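The side view shows the lever swung over to the right with its knob at crop (492,215). The button cap is at about crop (700,183). I'll descend onto the cap.

Emit:
step_arm(
  fingers=[1,1,1,1,1,1],
  slide=[
    [0.2,0,3],
    [0,0,3],
    [0,0,2],
    [0,0,0.5],
    [0,0,0.4],
    [0,0,0],
  ],
  roll=[0,0,0,0,0,0],
)

```text
time_s: 12.15
position: [0.6143, 0.1739, 0.0773]
orientation: [0.11, 0.994, 0.0, 0.0]
ft_force: [0.5, 0.1, -0.5]
finger_gap: 0.0006
gripper_force: 0.0
```

```bash
python3 - <<'E'
from h import *
s=cam("side"); S=get_state(); print(S["position"],S["ft_force"])
print("knob pred", [ (proj(s,p)[0]-[220,120])*5+[400,0] for p in ((.4715,.1913,.099),(.4715,.236,.099))])
E
```

```text
[0.61434977 0.17387774 0.07735623] [ 0.04379576 -0.92048063 -0.25275312]
knob pred [array([487.95970231, 216.44778193]), array([445.63071046, 180.30549205])]
```

Emit:
step_arm(
  fingers=[1,1,1,1],
  slide=[
    [0,0,0.4],
    [0,0,0.4],
    [0,0,0.3],
    [0,0,0],
  ],
  roll=[0,0,0,0],
)

```text
time_s: 12.7
position: [0.6139, 0.1738, 0.0655]
orientation: [0.11, 0.994, -0.0, -0.0]
ft_force: [-0.6, -0.2, 2.2]
finger_gap: 0.0005
gripper_force: 1.2
```

Emit:
step_arm(
  fingers=[1,1,1],
  slide=[
    [0,0,0.2],
    [0,0,0.2],
    [0,0,0],
  ],
  roll=[0,0,0],
)

```text
time_s: 13.08
position: [0.614, 0.1738, 0.0617]
orientation: [0.11, 0.994, -0.0, 0.0]
ft_force: [-1.4, -2.0, 4.7]
finger_gap: 0.0005
gripper_force: 2.3
```

Emit:
step_arm(
  fingers=[1,1,1,1],
  slide=[
    [0,0,0.15],
    [0,0,0.15],
    [0,0,0.1],
    [0,0,0],
  ],
  roll=[0,0,0,0],
)

```text
time_s: 13.58
position: [0.6143, 0.1738, 0.0608]
orientation: [0.11, 0.994, 0.0, 0.0]
ft_force: [-14.0, -4.4, 33.0]
finger_gap: 0.0002
gripper_force: 16.9
```

The button bottomed hard at z=0.0608, about 6 mm of travel. I'll release it, lift away, and check.

Emit:
step_arm(
  fingers=[1,1,1,1,1,1,1,1],
  slide=[
    [0,0,-1],
    [0,0,-3],
    [0,0,-5],
    [0,0,-5],
    [4,-4,0],
    [4,-4,0],
    [4,-4,0],
    [0,0,0],
  ],
  roll=[0,0,0,0,0,0,0,0],
)

```text
time_s: 14.58
position: [0.4681, 0.0817, 0.1975]
orientation: [0.11, 0.994, -0.0, -0.001]
ft_force: [1.1, 0.3, 0.3]
finger_gap: 0.0005
gripper_force: 0.0
```

```bash
python3 - <<'E'
from h import *
s=cam("side"); S=get_state(); print(S["position"],S["ft_force"],S["time_s"])
cv2.imwrite("pics/f.png",s["img"])
E
```

```text
[0.47017604 0.08239132 0.19790034] [ 0.23301016 -0.29914955  0.87461755] 14.625
```

View pics/f.png

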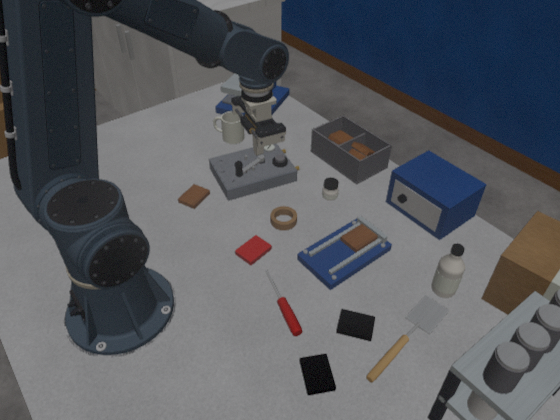

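The final view shows the blank flush at (360,237), the lever at its second stop with the knob at (239,168), the button up at (280,158), and the bystanders where they were.

```bash
python3 -c "
from station import *
print(job_done())"
```

```text
the job is handed in; nothing more can be done
None
```

The job is handed in: the blank is flush against the fence, the lever is at its second stop, and the start button was pressed fully down and released, with nothing else moved as far as the final picture shows, at about 15 s of the 66 s limit.

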